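# Unlock the sample warmer and lever its heavy lid open

### The job

Push the sliding bolt of the sample warmer all the way back so that it frees the lid, then press the long end of the side lever fully down so that its short end raises the heavy lid, and finish while still holding the lever down with the lid up. Only push and press with the fingers: do not touch the lid itself, and leave the bottle, beaker and jar where they stand.

Things in the scene. Friction and masses are not known exactly. Their poses are not given: they have to be found in the camera images.
- warmer: Fixed white box with a blue foot and a steel lid, 200 (own x) x 160 (own y) x 100 mm high. Origin: centre of its underside, on the table. Own -x is the front (bolt), own +y the side that carries the lever, z up. Its yaw and place vary. The lid lies on the box, its top (with a grey panel) 116 mm above the table when shut.
- lid: Heavy steel lid (1.1 to 2 kg). Origin on its hinge along the rear (+x) top edge, at warmer (90, 0, 100) mm; axes parallel to the warmer's when shut. Opens front edge up: turn about own y 0 shut, about 0.56 rad at full lever stroke. A tab at its front edge sits under the bolt while locked; a lug on its +y side lies over the lever's short end. Falls shut when the lever is let go.
- lever: Bare steel lever beside the box, 12 mm wide, 14 deep. Origin: its pivot, at warmer (-15, 105, 111) mm; it swings in a vertical plane along the warmer's x. Short arm (60 mm) to +x, under the lid's lug; long arm (250 mm to the pad's middle) to -x past the box's front, sloping up at rest. Its z axis is vertical at rest (to 0.02), tipped 0.49 rad at the lower stop. Pressing takes 4 to 10 N; locked, it stays.
- lever_pad (a point): Centre of the top face of the flat pad at the end of the lever's long arm; pad 50 mm along the lever, 45 mm across, 6 mm thick. At rest about 184 mm above the table, at warmer (-254, 105) mm; fully down about 63 mm above the table, at nearly the same (-261, 105) mm.
- bolt (a joint): Sliding bolt on a ledge along the top of the warmer's front face, travel in m: 0 = locked over the lid's tab (starts at 0 to 0.006), 0.040 = fully back at its stop, lid free. It grows as the bolt moves to the warmer's own -y, away from the lever. Slides with about 1.5 N and stays where it is left.
- bolt_knob (a point): Centre of the top of the bolt's upright round steel knob, 16 mm in diameter, standing free for its upper 45 mm; its top is 162 mm above the table, at warmer (-131, 12 - travel) mm.
- bottle: Bystander: white plastic bottle, 54 mm diameter, 92 mm tall, loose on the table; origin under its centre.
- beaker: Bystander: glass beaker, 66 mm diameter, 75 mm tall, loose on the table; origin under its centre.
- jar: Bystander: amber jar with a black cap, 60 mm diameter, 70 mm tall, loose on the table; origin under its centre.

How it is judged:
By the outcome, as a careful person would: the job done as asked, in the order asked, and still so for the second after the job is handed in, while the arm keeps its last pose, push and grip.
It also fails if it takes over 40 s, if anything falls off the work surface, if the arm or the gripper's body presses on something with over 40 N, if the wrist force passes 120 N, or if a joint passes its speed limit or range.

### The arm

A 6-joint arm with a two-finger parallel gripper is mounted at the origin on the work surface. World frame = base frame: x ahead of the robot, y to its left, z up, the work surface at z = 0. Lengths are in m, angles in degrees, forces in N, time in s.
With the tool pointing down it reaches from about 0.4 to 0.825 m from the base axis. Payload 7 kg.
Tool frame: the origin (TCP) lies midway between the tips of the shut fingers; the grasp point (between the pads) lies 19 mm behind it; z points along the fingers, y is the line along which they close (so a half turn about z gives the same grasp; the last joint's range is limited). The gripper opens to 88 mm and grips with 3 to 60 N. Pads are 19 mm wide; open, the fingers measure 130 mm over their backs; the gripper's body (78 mm by 193 mm) begins 47 mm behind the grasp point.
Start: joints at [87.382, 20.546, 0.682, 0, -70.136, -16.507], TCP at [0.221, 0.638, 0.227] pointing down, gripper open.
Joint ranges: [-176.03, 176.03], [-82.01, 121.73], [-58.28, 71.71], [-173.87, 95.51], [-174.79, -0.11], [-173.66, 173.66]. Speed limits (degrees/s): [136.94, 136.94, 172.46, 180, 180, 180].

### API

Orientations are given as [roll, pitch, yaw] about the fixed x, y, z axes, in that order (R = Rz(yaw) Ry(pitch) Rx(roll)).
In Python, from plant import r gives the robot as it stands.
- The arm moves only by the tool drive_tool, never from a script. Its argument "commands" is a list of rows, each an object of numbers: "hand": the closure, from 0 (fully open) to 1 (shut); "tx", "ty", "tz": the shift along the world's x, y, z scaled (see below); "turn": the turn about the world's z scaled (see below). A call has 1 to 10 rows; each row is the pose to reach, as a shift and turn from the pose commanded when the call began; what a row does not reach only later rows make up. The controller multiplies each number of a shift by 0.6 m and each number of a turn by 90 degrees. A row lasts 1/10 s, in which the tool goes at most 50 mm and 8.59 degrees, less where a joint would pass 70% of its speed; a pose out of reach is approached as far as the arm can. A call with a number of a shift or a turn outside -1 to 1 is refused whole. A call with a gripper value outside its range is refused whole. The fingers move at their own pace and stop on an object; "grip_force" is the grip in N (left out, the last holds). Time passes only in rows, so rows that repeat a pose let the fingers close. It gives the time, the measured TCP pose, the force, the opening and the grip force at its end, in the units of the state.
- r.get_state(): the state, without advancing time (a new reading comes with each control period).
- r.capture(name): name is "scene" or "top" or "wrist"; returns a dict with "frame" (400x640x3 uint8, red, green, blue), "fx", "fy", "cx", "cy" (pixels), "world_from_camera" (4x4, takes a point from camera to world coordinates); the wrist camera has in their place "T_tool_cam" (4x4, takes a point from camera to tool coordinates, whose origin is the TCP and whose axes are the flange's). Camera axes: x right, y down, z forward; pixel columns grow to the right and rows downward; lengths in m; the calibration is good to about 2 mm. A picture is of the moment at which its call begins: read the wrist's pose just before it. There is no depth.
- r.close_job(): hands the job in; it is judged then, once.
Trained networks look in the newest picture that a camera, given by its name, has taken for a name from the list of things; names that differ only in an ending like _2 or _b are one class to them, and where a whole thing is asked for, a point or a joint stands for the part that bears it (a point fixed in the world has none). Each returns a list of dicts, best first, with "score" (0 to 1); they miss things now and then, are a little off and sometimes report something else, mostly with a low value. They report only what shows in the picture. A call takes as long as a camera call.
- r.trace(label, camera): "pixels" (400x640 bool, what is visible of it) and "extent" ([left, top, right, bottom] in pixels, round what is visible of it).
The state is a dict: "time_s": time; "joints": joint angles; "qd": joint speeds; "joint_torque": joint torques, N m; "tcp_pos": TCP position; "eef_rot": TCP orientation; "contact_force": force on the tool from outside, world axes, zero at the start; "moment": the same for the moment, N m; "gripper_width": finger opening in m; "gripper_force": force on a finger pad.
Only numpy, scipy, OpenCV 4.12 (cv2) and the standard library are available. Lean on these libraries where they do the work, as an engineer would, in place of code of your own. Each camera call takes 0.05 s, during which the arm holds its last target. There are 200 camera calls.

## Working session

There is one attempt and no reset: what is moved stays moved. The work goes in short steps, Python scripts to look and compute and a tool call to move; the robot and the scene stay as the last step left them, time stands still between calls to the robot, and variables do not carry over. Pictures are saved under pics/ and viewed, at most 10 in all, crops included, and the job is handed in when it is done.

Besides the shell and the picture viewer there is one more tool, called after "Call:" by a JSON object that holds its "method" and its "body", one argument or row to a line. drive_tool: Moves the arm, as the interface text tells. Its arguments: {"type":"object","properties":{"commands":{"type":"array"},"grip_force":{"type":"number"}},"required":["commands"]}

```bash
mkdir -p pics; cat > h.py <<'E'
import numpy as np, cv2
from plant import r
def cap(n,save=None):
    c=r.capture(n)
    if save: cv2.imwrite('pics/'+save,c['frame'][:,:,::-1])
    return c
def ray(c,u,v,z):
    T=np.array(c['world_from_camera']);d=T[:3,:3]@np.array([(u-c['cx'])/c['fx'],(v-c['cy'])/c['fy'],1])
    return T[:3,3]+d*(z-T[2,3])/d[2]
def proj(c,P):
    T=np.array(c['world_from_camera']);p=(np.atleast_2d(P)-T[:3,3])@T[:3,:3]
    return np.c_[c['cx']+c['fx']*p[:,0]/p[:,2],c['cy']+c['fy']*p[:,1]/p[:,2]]
E
python3 - <<'E'
from h import *
s=r.get_state();print(s)
for n in ('top','scene'):
    c=cap(n,n+'0.png');print(n,c['fx'],c['cx'],np.round(c['world_from_camera'],3).tolist())
    for l in ('warmer','lid','lever','lever_pad','bolt','bolt_knob','bottle','beaker','jar'):
        for t in r.trace(l,n)[:2]:
            p=t['pixels'];ys,xs=np.nonzero(p);print(l,round(t['score'],2),t['extent'],xs.mean().round(1),ys.mean().round(1),len(xs))
E
```

```text
{'time_s': 0.0, 'joints': array([ 8.73802665e+01,  2.05902490e+01,  6.32397442e-01, -2.04564626e-02,
       -7.01366391e+01, -1.65055934e+01]), 'qd': array([-0.03102559,  0.07903004, -0.02754668, -0.03540906,  0.00684576,
        0.04095593]), 'joint_torque': array([ 6.23291089e-05, -5.82719707e+01,  2.93037558e+01,  6.99671522e+00,
        6.81251142e-03, -1.67617941e-04]), 'tcp_pos': array([0.22103071, 0.63724663, 0.22562458]), 'eef_rot': array([ 1.79903939e+02, -8.41037585e-03, -1.91322865e+01]), 'contact_force': array([-0.42630928,  0.4485035 , -0.13373119]), 'moment': array([-0.03221399,  0.0139888 , -0.01596781]), 'gripper_force': 0.0, 'gripper_width': 0.08768288067135573}
top 383.6830703111436 326.9648475699082 [[0.001, -0.993, 0.114, 0.483], [-1.0, 0.001, 0.017, 0.008], [-0.017, -0.114, -0.993, 0.965], [0.0, 0.0, 0.0, 1.0]]
warmer 0.59 [198.8, 127.5, 368.4, 240.5] 264.8 177.1 9133
lid 0.88 [204.1, 125.1, 301.9, 212.1] 250.4 167.0 6317
lever_pad 0.88 [233.5, 205.3, 368.1, 242.8] 319.0 221.4 1170
bolt 0.69 [296.8, 170.0, 317.4, 187.6] 303.8 177.5 210
bolt_knob 0.66 [298.7, 168.
[... 400 characters left out ...]
.0, 0.0, 1.0]]
warmer 0.83 [279.4, 164.2, 476.9, 282.8] 404.2 230.1 11323
lid 0.8 [367.1, 183.6, 475.7, 256.0] 417.8 221.7 5583
lever 0.71 [315.6, 166.7, 338.4, 204.4] 325.9 187.3 405
lever 0.67 [282.6, 165.3, 410.5, 194.4] 337.0 177.6 1195
lever_pad 0.73 [281.3, 166.0, 478.7, 283.2] 404.0 229.9 11461
lever_pad 0.7 [282.7, 162.3, 413.5, 192.4] 336.8 177.6 1175
bolt 0.65 [352.3, 203.0, 370.2, 231.8] 358.8 216.7 344
bolt 0.51 [307.4, 247.8, 334.3, 289.0] 320.7 268.9 980
bolt_knob 0.82 [351.2, 201.2, 370.3, 225.3] 359.1 216.3 364
bottle 0.68 [318.1, 168.4, 336.0, 203.6] 325.5 187.3 434
beaker 0.75 [212.4, 199.7, 238.6, 239.3] 227.0 217.1 939
jar 0.91 [308.2, 248.1, 335.0, 289.5] 320.7 268.9 951
```

```bash
python3 - <<'E'
import cv2
a=cv2.imread('pics/top0.png')[100:300,180:460];b=cv2.imread('pics/scene0.png')[140:310,200:500]
a=cv2.resize(a,None,fx=2.8,fy=2.8);cv2.imwrite('pics/top0c.png',a)
cv2.imwrite('pics/scene0c.png',cv2.resize(b,None,fx=2.6,fy=2.6))
E
```

```text
(no output)
```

View pics/top0c.png

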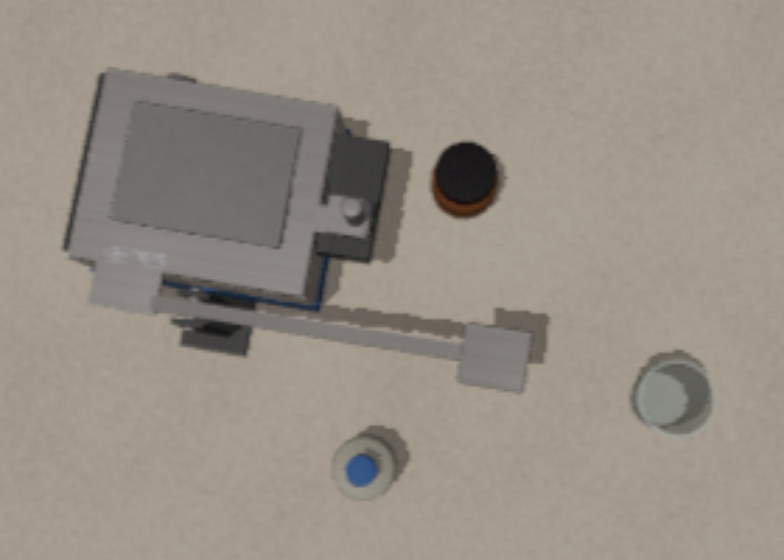

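View pics/scene0c.png

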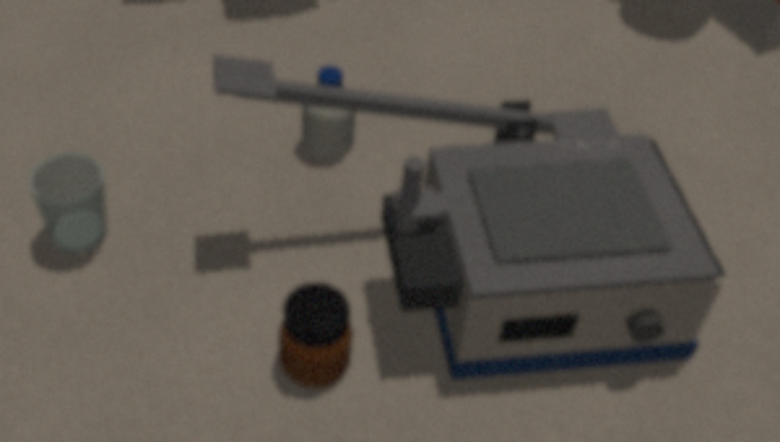

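Top view: the pad centre is near pixel (357, 227.5), the knob top near (306, 174), with the jar at (345, 164) and the bottle at (309, 266). In the scene view the pad is near (294, 169) and the knob top near (359, 202).

```bash
python3 - <<'E'
from h import *
from scipy.optimize import least_squares
ct=cap('top');cs=cap('scene')
A=lambda l:np.array([[180+x/2.8,100+y/2.8] for x,y in l]);B=lambda l:np.array([[200+x/2.6,140+y/2.6] for x,y in l])
ot=A([(495.5,357),(353,207)]);os_=B([(244,76),(413,161)])
for (u,z) in ((ot[0],.184),(ot[1],.162)):print('top',ray(ct,*u,z).round(4))
for (u,z) in ((os_[0],.184),(os_[1],.162)):print('scene',ray(cs,*u,z).round(4))
def W(p,q):
    c,s=np.cos(p[2]),np.sin(p[2]);q=np.atleast_2d(q);return np.c_[p[0]+c*q[:,0]-s*q[:,1],p[1]+s*q[:,0]+c*q[:,1],q[:,2]]
def f(p):
    P=W(p,[(-.254,.105,.184),(-.131,.012-p[3],.162)])
    return np.r_[(proj(ct,P)-ot).ravel(),(proj(cs,P)-os_).ravel(),(p[3]-.003)/.003]
best=min((least_squares(f,[.6,.1,y,.003]) for y in (0,1.6,3.1,-1.6)),key=lambda s:s.cost)
p=best.x;print(p,np.degrees(p[2]),best.fun.round(1))
np.save('p.npy',p)
P=W(p,[(-.254,.105,.184),(-.131,.012-p[3],.162),(-.131,-.028,.162),(-.261,.105,.063)]);print(P.round(4))
# lid corner check
for n,q in (('lidFR',(-.1,-.08,.116)),('lidFL',(-.1,.08,.116)),('RR',(.1,-.08,.116))):
    print(n,((proj(ct,W(p,q))-[180,100])*2.8).round(),((proj(cs,W(p,q))-[200,140])*2.6).round())
for l,h in (('bottle',.092),('beaker',.075),('jar',.07)):
    for n,c in (('top',ct),('scene',cs)):
        t=r.trace(l,n)[0];ys,xs=np.nonzero(t['pixels']);P=ray(c,xs.mean(),ys.mean(),h*.55);print(l,n,P.round(3))
print(r.get_state()['time_s'])
E
```

```text
top [ 0.5152 -0.0397  0.184 ]
top [0.6297 0.0661 0.162 ]
scene [ 0.5244 -0.0407  0.184 ]
scene [0.6318 0.0669 0.162 ]
[0.66061142 0.19474354 1.41498964 0.00241542] 81.07293454338642 [ 0.1 -1.1 -0.3 -0.5 -0.4 -2.1 -0.2 -0.3 -0.2]
[[ 0.5175 -0.0399  0.184 ]
 [ 0.6308  0.0668  0.162 ]
 [ 0.6679  0.061   0.162 ]
 [ 0.5164 -0.0468  0.063 ]]
lidFR [[336. 103.]] [[472. 285.]]
lidFL [[304. 296.]] [[427. 139.]]
RR [[96. 67.]] [[727. 262.]]
bottle top [0.428 0.065 0.051]
bottle scene [0.453 0.055 0.051]
beaker top [0.535 0.042 0.041]
beaker scene [ 0.487 -0.197  0.041]
jar top [ 0.677 -0.022  0.038]
jar scene [ 0.686 -0.025  0.038]
1.4
```

Call:
{"method": "drive_tool", "body": {
  "commands": [
    {"hand": 1, "tx": 0.3, "ty": -0.47, "tz": 0.12, "turn": 0.11},
    {"hand": 1, "tx": 0.3, "ty": -0.47, "tz": 0.12, "turn": 0.11},
    {"hand": 1, "tx": 0.3, "ty": -0.47, "tz": 0.12, "turn": 0.11},
    {"hand": 1, "tx": 0.3, "ty": -0.47, "tz": 0.12, "turn": 0.11},
    {"hand": 1, "tx": 0.3, "ty": -0.47, "tz": 0.12, "turn": 0.11},
    {"hand": 1, "tx": 0.3, "ty": -0.47, "tz": 0.12, "turn": 0.11},
    {"hand": 1, "tx": 0.3, "ty": -0.47, "tz": 0.12, "turn": 0.11},
    {"hand": 1, "tx": 0.3, "ty": -0.47, "tz": 0.12, "turn": 0.11},
    {"hand": 1, "tx": 0.3, "ty": -0.47, "tz": 0.12, "turn": 0.11},
    {"hand": 1, "tx": 0.3, "ty": -0.47, "tz": 0.12, "turn": 0.11}
  ]
}}

```text
time_s: 2.4
tcp_pos: [0.4009, 0.356, 0.2983]
eef_rot: [180.0, 0.0, -9.2]
contact_force: [1.2, 0.1, -1.1]
gripper_width: 0.0133
gripper_force: 0.0
```

Call:
{"method": "drive_tool", "body": {
  "commands": [
    {"hand": 1, "tx": 0.325, "ty": -0.48, "tz": -0.05},
    {"hand": 1, "tx": 0.325, "ty": -0.48, "tz": -0.05},
    {"hand": 1, "tx": 0.325, "ty": -0.48, "tz": -0.05},
    {"hand": 1, "tx": 0.325, "ty": -0.48, "tz": -0.05},
    {"hand": 1, "tx": 0.325, "ty": -0.48, "tz": -0.05},
    {"hand": 1, "tx": 0.325, "ty": -0.48, "tz": -0.05},
    {"hand": 1, "tx": 0.325, "ty": -0.48, "tz": -0.05},
    {"hand": 1, "tx": 0.325, "ty": -0.48, "tz": -0.05},
    {"hand": 1, "tx": 0.325, "ty": -0.48, "tz": -0.05},
    {"hand": 1, "tx": 0.325, "ty": -0.48, "tz": -0.05}
  ]
}}

```text
invalid input
```

```bash
python3 - <<'E'
from h import *
from scipy.spatial.transform import Rotation as Ro
s=r.get_state();c=cap('wrist','w1.png');print(s['tcp_pos'],s['eef_rot'],s['gripper_width'])
T=np.eye(4);T[:3,:3]=Ro.from_euler('xyz',s['eef_rot'],degrees=True).as_matrix();T[:3,3]=s['tcp_pos']
c['world_from_camera']=T@np.array(c['T_tool_cam'])
p=np.load('p.npy');k=np.array([[.6308,.0668,.162],[.5175,-.0399,.184]]);print(proj(c,k),T[:3,3],c['world_from_camera'].round(3))
np.save('wc.npy',[c['fx'],c['fy'],c['cx'],c['cy'],*c['world_from_camera'].ravel()])
E
```

```text
[0.40092104 0.35602583 0.29834968] [ 1.79996416e+02  1.34784171e-02 -9.22180810e+00] 0.013294033418442014
[[ 637.55142212 -151.95080702]
 [ 786.24854062  -25.90505623]] [0.40092104 0.35602583 0.29834968] [[-0.161 -0.952 -0.259  0.47 ]
 [-0.987  0.156  0.041  0.346]
 [ 0.001  0.262 -0.965  0.458]
 [ 0.     0.     0.     1.   ]]
```

View pics/w1.png

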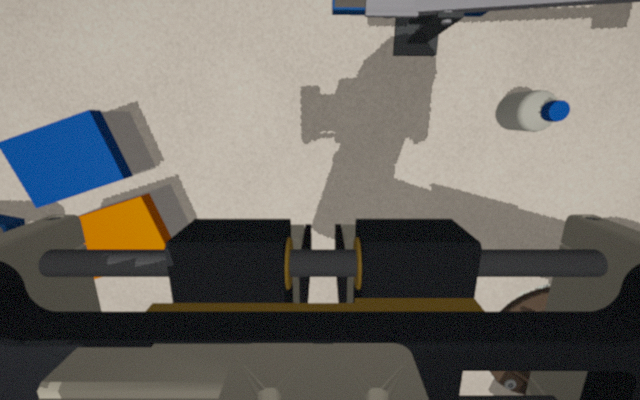

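The wrist view at the midway pose shows the fingers still closing, the bottle near (540, 110) and the lever bracket near (420, 35). The move was refused, so I'll resend it with the turn included and no script alongside it.

Call:
{"method": "drive_tool", "body": {
  "commands": [
    {"hand": 1, "tx": 0.325, "ty": -0.48, "tz": -0.05, "turn": 0},
    {"hand": 1, "tx": 0.325, "ty": -0.48, "tz": -0.05, "turn": 0},
    {"hand": 1, "tx": 0.325, "ty": -0.48, "tz": -0.05, "turn": 0},
    {"hand": 1, "tx": 0.325, "ty": -0.48, "tz": -0.05, "turn": 0},
    {"hand": 1, "tx": 0.325, "ty": -0.48, "tz": -0.05, "turn": 0},
    {"hand": 1, "tx": 0.325, "ty": -0.48, "tz": -0.05, "turn": 0},
    {"hand": 1, "tx": 0.325, "ty": -0.48, "tz": -0.05, "turn": 0},
    {"hand": 1, "tx": 0.325, "ty": -0.48, "tz": -0.05, "turn": 0},
    {"hand": 1, "tx": 0.325, "ty": -0.48, "tz": -0.05, "turn": 0},
    {"hand": 1, "tx": 0.325, "ty": -0.48, "tz": -0.05, "turn": 0}
  ]
}}

```text
time_s: 3.45
tcp_pos: [0.5959, 0.0689, 0.2682]
eef_rot: [180.0, 0.0, -9.2]
contact_force: [0.3, 0.1, -0.1]
gripper_width: 0.0008
gripper_force: 0.0
```

```bash
cat >> h.py <<'E'
def wrist(save):
    from scipy.spatial.transform import Rotation as Ro
    s=r.get_state();c=cap('wrist',save)
    T=np.eye(4);T[:3,:3]=Ro.from_euler('xyz',s['eef_rot'],degrees=True).as_matrix();T[:3,3]=s['tcp_pos']
    c['world_from_camera']=T@np.array(c['T_tool_cam']);return c
E
python3 - <<'E'
from h import *
c=wrist('w2.png');print(proj(c,[[.6308,.0668,.162],[.5175,-.0399,.184]]))
import pickle;pickle.dump(c,open('c2.pkl','wb'))
E
```

```text
[[319.8288762  154.46088327]
 [454.3480848  260.89792204]]
```

View pics/w2.png

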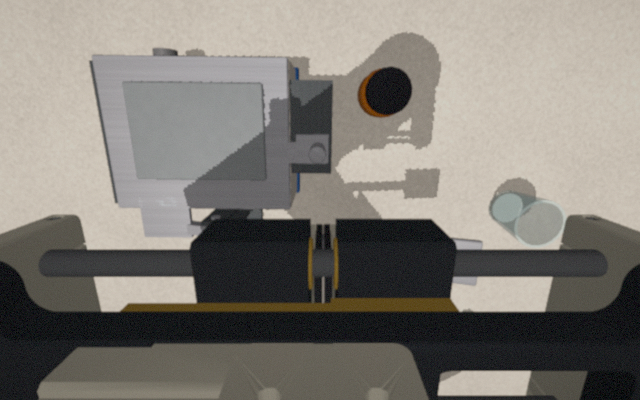

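The knob top is at (317, 152), against a prediction of (320, 154), so the estimate holds to about 2 mm. The approach side is clear, so I'm descending now.

Call:
{"method": "drive_tool", "body": {
  "commands": [
    {"hand": 1, "tx": 0, "ty": 0, "tz": -0.1, "turn": 0},
    {"hand": 1, "tx": 0, "ty": 0, "tz": -0.16, "turn": 0},
    {"hand": 1, "tx": 0, "ty": 0, "tz": -0.22, "turn": 0},
    {"hand": 1, "tx": 0, "ty": 0, "tz": -0.22, "turn": 0},
    {"hand": 1, "tx": 0, "ty": 0, "tz": -0.22, "turn": 0}
  ]
}}

```text
time_s: 4.0
tcp_pos: [0.5964, 0.0688, 0.1376]
eef_rot: [180.0, -0.0, -9.1]
contact_force: [0.4, 0.4, 0.1]
gripper_width: 0.0005
gripper_force: 0.0
```

Call:
{"method": "drive_tool", "body": {
  "commands": [
    {"hand": 1, "tx": 0.016, "ty": -0.0025, "tz": 0, "turn": 0},
    {"hand": 1, "tx": 0.033, "ty": -0.005, "tz": 0, "turn": 0},
    {"hand": 1, "tx": 0.05, "ty": -0.008, "tz": 0, "turn": 0},
    {"hand": 1, "tx": 0.066, "ty": -0.0105, "tz": 0, "turn": 0},
    {"hand": 1, "tx": 0.082, "ty": -0.013, "tz": 0, "turn": 0},
    {"hand": 1, "tx": 0.082, "ty": -0.013, "tz": 0, "turn": 0}
  ]
}}

```text
time_s: 4.6
tcp_pos: [0.6468, 0.0594, 0.1363]
eef_rot: [180.0, -0.0, -9.3]
contact_force: [-0.2, -0.9, 0.1]
gripper_width: 0.0003
gripper_force: 0.0
```

Call:
{"method": "drive_tool", "body": {
  "commands": [
    {"hand": 1, "tx": 0.005, "ty": -0.001, "tz": 0, "turn": 0},
    {"hand": 1, "tx": 0.01, "ty": -0.0015, "tz": 0, "turn": 0},
    {"hand": 1, "tx": 0.01, "ty": -0.0015, "tz": 0, "turn": 0},
    {"hand": 1, "tx": 0.01, "ty": -0.0015, "tz": 0, "turn": 0}
  ]
}}

```text
time_s: 5.0
tcp_pos: [0.6496, 0.0588, 0.1362]
eef_rot: [179.9, 0.2, -9.2]
contact_force: [-5.6, 1.1, 2.8]
gripper_width: 0.0006
gripper_force: 2.9
```

Call:
{"method": "drive_tool", "body": {
  "commands": [
    {"hand": 1, "tx": 0.005, "ty": -0.001, "tz": 0, "turn": 0},
    {"hand": 1, "tx": 0.005, "ty": -0.001, "tz": 0, "turn": 0},
    {"hand": 1, "tx": 0.005, "ty": -0.001, "tz": 0, "turn": 0}
  ]
}}

```text
time_s: 5.3
tcp_pos: [0.6501, 0.0586, 0.1361]
eef_rot: [179.9, 0.4, -9.2]
contact_force: [-16.1, 4.1, 8.6]
gripper_width: 0.0004
gripper_force: 8.3
```

```bash
python3 - <<'E'
from h import *
c=cap('scene','s3.png');cv2.imwrite('pics/s3c.png',cv2.resize(c['frame'][140:310,200:500,::-1],None,fx=2.6,fy=2.6))
print(((proj(c,[[.6679,.061,.162],[.6308,.0668,.162]])-[200,140])*2.6).round())
E
```

```text
[[422. 195.]
 [412. 160.]]
```

View pics/s3c.png

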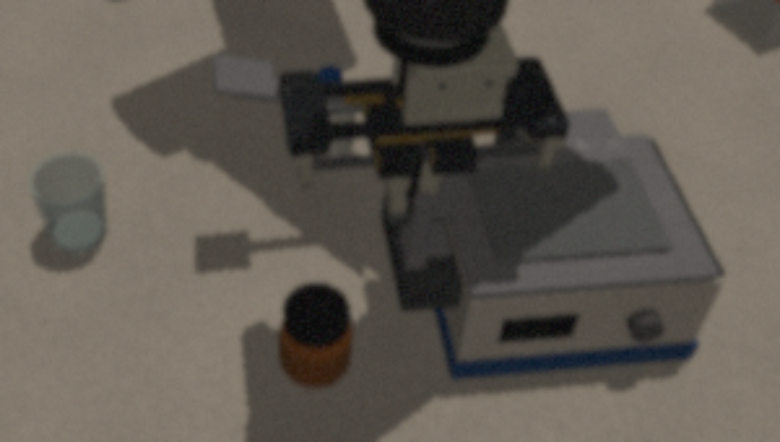

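The push force rose to 16 N, well above the 1.5 N the bolt takes to slide. The TCP stalled with the knob centre at x of about 0.668, which is the predicted stop. In the picture the fingers sit behind the knob near (420, 195). I'm backing off and lifting to check.

Call:
{"method": "drive_tool", "body": {
  "commands": [
    {"hand": 1, "tx": -0.03, "ty": 0.005, "tz": 0, "turn": 0},
    {"hand": 1, "tx": -0.05, "ty": 0.008, "tz": 0, "turn": 0},
    {"hand": 1, "tx": -0.05, "ty": 0.008, "tz": 0.08, "turn": 0},
    {"hand": 1, "tx": -0.05, "ty": 0.008, "tz": 0.16, "turn": 0},
    {"hand": 1, "tx": -0.09, "ty": 0.008, "tz": 0.22, "turn": 0},
    {"hand": 1, "tx": -0.09, "ty": 0.008, "tz": 0.22, "turn": 0},
    {"hand": 1, "tx": -0.09, "ty": 0.008, "tz": 0.22, "turn": 0}
  ]
}}

```text
time_s: 6.05
tcp_pos: [0.6003, 0.0635, 0.2701]
eef_rot: [-179.9, -0.2, -9.2]
contact_force: [0.1, -0.1, -1.1]
gripper_width: 0.0004
gripper_force: 0.0
```

```bash
python3 - <<'E'
from h import *
c=wrist('w4.png');print(proj(c,[[.6679,.061,.162],[.6308,.0668,.162],[.5175,-.0399,.184]]),r.get_state()['tcp_pos'])
E
```

```text
[[314.52723973 118.03246637]
 [315.08254971 160.32055448]
 [448.28173965 265.46873858]] [0.59999929 0.06330917 0.26857031]
```

View pics/w4.png

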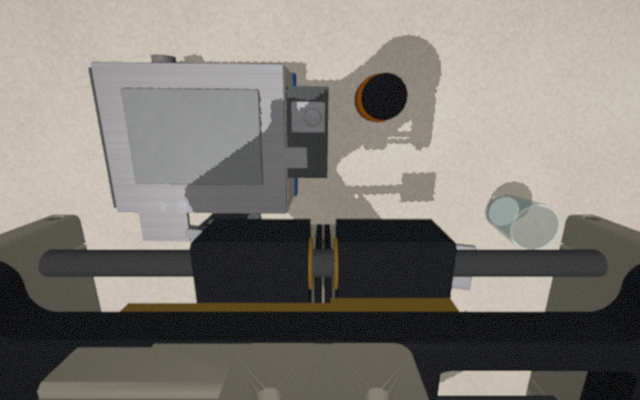

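The knob is now at (312, 117), against (314.5, 118) predicted for full travel, so the bolt is fully back. Next I move above the pad.

Call:
{"method": "drive_tool", "body": {
  "commands": [
    {"hand": 1, "tx": -0.139, "ty": -0.18, "tz": 0, "turn": 0},
    {"hand": 1, "tx": -0.139, "ty": -0.18, "tz": 0, "turn": 0},
    {"hand": 1, "tx": -0.139, "ty": -0.18, "tz": 0, "turn": 0},
    {"hand": 1, "tx": -0.139, "ty": -0.18, "tz": -0.06, "turn": 0},
    {"hand": 1, "tx": -0.139, "ty": -0.18, "tz": -0.1, "turn": 0},
    {"hand": 1, "tx": -0.139, "ty": -0.18, "tz": -0.1, "turn": 0},
    {"hand": 1, "tx": -0.139, "ty": -0.18, "tz": -0.1, "turn": 0}
  ]
}}

```text
time_s: 6.8
tcp_pos: [0.5169, -0.045, 0.208]
eef_rot: [179.9, 0.1, -9.2]
contact_force: [0.1, 0.7, 0.5]
gripper_width: 0.0006
gripper_force: 0.0
```

```bash
python3 - <<'E'
from h import *
print(r.get_state()['tcp_pos'])
a=cap('top')['frame'][130:290,220:440,::-1];b=cap('scene')['frame'][110:270,220:440,::-1]
cv2.imwrite('pics/b5.png',np.vstack([cv2.resize(x,(412,300),interpolation=cv2.INTER_CUBIC) for x in (a,b)]))
E
```

```text
[ 0.51691165 -0.04503872  0.20800104]
```

View pics/b5.png

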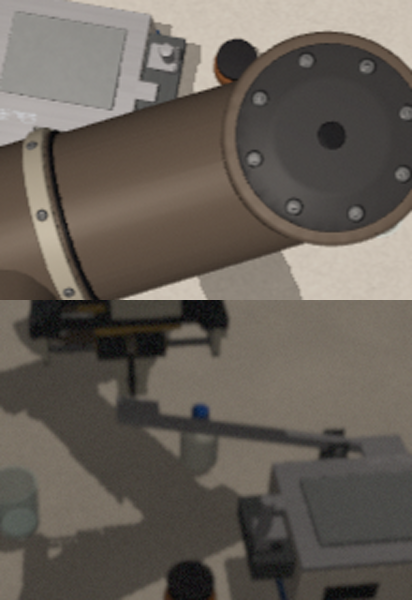

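The lower half (scene view) shows the fingertips at about (135, 390), right above the pad at (138, 408). The arm clears the bystanders, so I start pressing.

Call:
{"method": "drive_tool", "body": {
  "commands": [
    {"hand": 1, "tx": 0, "ty": 0, "tz": -0.02, "turn": 0},
    {"hand": 1, "tx": 0, "ty": 0, "tz": -0.04, "turn": 0},
    {"hand": 1, "tx": 0, "ty": 0, "tz": -0.055, "turn": 0},
    {"hand": 1, "tx": 0, "ty": 0, "tz": -0.07, "turn": 0},
    {"hand": 1, "tx": 0, "ty": 0, "tz": -0.085, "turn": 0},
    {"hand": 1, "tx": 0, "ty": 0, "tz": -0.1, "turn": 0},
    {"hand": 1, "tx": 0, "ty": 0, "tz": -0.115, "turn": 0},
    {"hand": 1, "tx": 0, "ty": 0, "tz": -0.13, "turn": 0},
    {"hand": 1, "tx": 0, "ty": 0, "tz": -0.13, "turn": 0}
  ]
}}

```text
time_s: 7.8
tcp_pos: [0.5167, -0.0455, 0.1297]
eef_rot: [179.9, 0.0, -9.2]
contact_force: [-1.1, -3.6, 4.3]
gripper_width: 0.0005
gripper_force: 2.0
```

Call:
{"method": "drive_tool", "body": {
  "commands": [
    {"hand": 1, "tx": 0, "ty": 0, "tz": -0.015, "turn": 0},
    {"hand": 1, "tx": 0, "ty": 0, "tz": -0.03, "turn": 0},
    {"hand": 1, "tx": 0, "ty": 0, "tz": -0.045, "turn": 0},
    {"hand": 1, "tx": 0, "ty": 0, "tz": -0.06, "turn": 0},
    {"hand": 1, "tx": 0, "ty": 0, "tz": -0.075, "turn": 0},
    {"hand": 1, "tx": 0, "ty": 0, "tz": -0.09, "turn": 0},
    {"hand": 1, "tx": 0, "ty": 0, "tz": -0.1, "turn": 0},
    {"hand": 1, "tx": 0, "ty": 0, "tz": -0.1, "turn": 0}
  ]
}}

```text
time_s: 8.6
tcp_pos: [0.5172, -0.0443, 0.0701]
eef_rot: [-180.0, -0.0, -9.2]
contact_force: [0.8, -0.3, 0.5]
gripper_width: 0.0005
gripper_force: 0.5
```

```bash
python3 - <<'E'
from h import *
s=r.get_state();print(s['tcp_pos'],s['contact_force'])
c=cap('scene','s6.png');cv2.imwrite('pics/s6c.png',cv2.resize(c['frame'][110:310,200:500,::-1],None,fx=2.6,fy=2.6))
s=r.get_state();print(s['tcp_pos'],s['contact_force'])
E
```

```text
[ 0.51724334 -0.04430795  0.07013997] [ 0.80389775 -0.31466592  0.46021169]
[ 0.51700592 -0.04448135  0.07032342] [ 0.86902524 -0.26438468  0.89301533]
```

View pics/s6c.png

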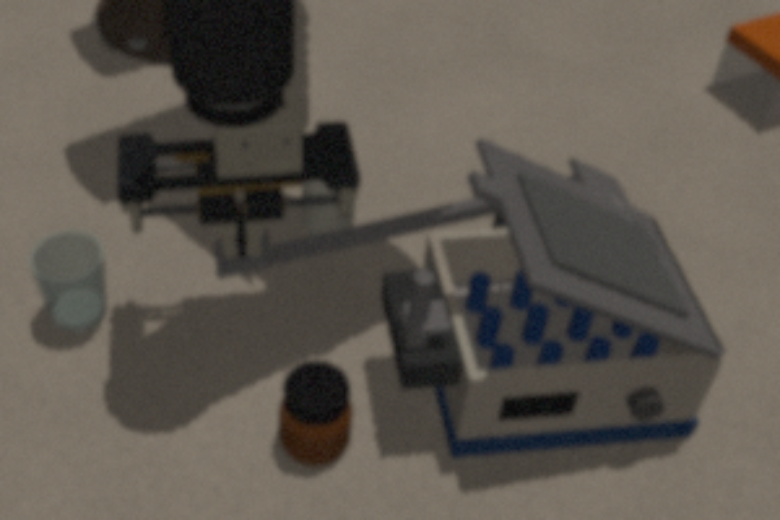

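The lid is up (front edge near (480, 150)) and the lever is down under the fingers at (240, 260). I continue gently to the stop.

Call:
{"method": "drive_tool", "body": {
  "commands": [
    {"hand": 1, "tx": 0, "ty": 0, "tz": -0.003, "turn": 0},
    {"hand": 1, "tx": 0, "ty": 0, "tz": -0.006, "turn": 0},
    {"hand": 1, "tx": 0, "ty": 0, "tz": -0.009, "turn": 0},
    {"hand": 1, "tx": 0, "ty": 0, "tz": -0.009, "turn": 0},
    {"hand": 1, "tx": 0, "ty": 0, "tz": -0.009, "turn": 0}
  ]
}}

```text
time_s: 9.15
tcp_pos: [0.5173, -0.0445, 0.0655]
eef_rot: [-180.0, -0.0, -9.2]
contact_force: [-1.0, 1.7, 4.8]
gripper_width: 0.0004
gripper_force: 2.1
```

Call:
{"method": "drive_tool", "body": {
  "commands": [
    {"hand": 1, "tx": 0, "ty": 0, "tz": -0.003, "turn": 0},
    {"hand": 1, "tx": 0, "ty": 0, "tz": -0.006, "turn": 0},
    {"hand": 1, "tx": 0, "ty": 0, "tz": -0.006, "turn": 0},
    {"hand": 1, "tx": 0, "ty": 0, "tz": -0.006, "turn": 0},
    {"hand": 1, "tx": 0, "ty": 0, "tz": -0.006, "turn": 0}
  ]
}}

```text
time_s: 9.65
tcp_pos: [0.5177, -0.0446, 0.0645]
eef_rot: [-180.0, -0.1, -9.2]
contact_force: [-9.9, 4.2, 32.1]
gripper_width: 0.0009
gripper_force: 15.3
```

Call:
{"method": "drive_tool", "body": {
  "commands": [
    {"hand": 1, "tx": 0, "ty": 0, "tz": 0.001, "turn": 0},
    {"hand": 1, "tx": 0, "ty": 0, "tz": 0.001, "turn": 0},
    {"hand": 1, "tx": 0, "ty": 0, "tz": 0.001, "turn": 0},
    {"hand": 1, "tx": 0, "ty": 0, "tz": 0.001, "turn": 0},
    {"hand": 1, "tx": 0, "ty": 0, "tz": 0.001, "turn": 0}
  ]
}}

```text
time_s: 10.15
tcp_pos: [0.5176, -0.0446, 0.0646]
eef_rot: [-180.0, -0.1, -9.2]
contact_force: [-9.2, 4.5, 27.2]
gripper_width: 0.0006
gripper_force: 12.9
```

```bash
python3 - <<'E'
from h import *
c=cap('scene','s7.png');cv2.imwrite('pics/s7c.png',cv2.resize(c['frame'][110:310,200:500,::-1],None,fx=2.6,fy=2.6))
E
```

```text
(no output)
```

View pics/s7c.png

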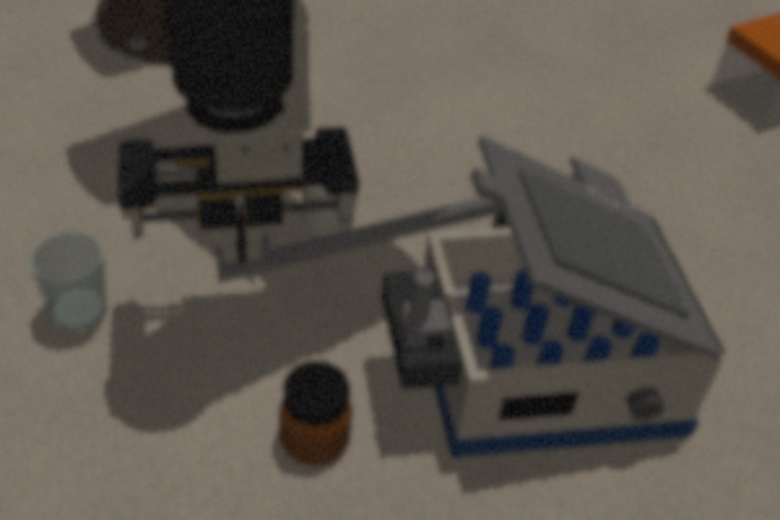

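The lid is fully up (front edge near (485, 142)) and the lever is held at its stop with a steady 27 N. The jar and beaker have not moved. The bottle is hidden behind the gripper, about 130 mm from the fingers and shorter than the gripper body's lowest height.

```bash
python3 -c "
from plant import r
print(r.close_job())"
```

```text
the job is handed in; nothing more can be done
None
```

I pushed the bolt fully back, then pressed the lever to its lower stop, and handed the job in at about 10 s with the lever held down at about 27 N and the lid up; the bottle was hidden in the last picture, so I couldn't confirm by eye that it hadn't moved.

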